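Third hand: hold a spring-loaded valve bonnet down for its screws

TASK

The bonnet of this check valve has toppled over on the bench. Stand it upright, set it over the return spring on the valve body with its square flange in line with the square body so that the four screw holes match, then press it down against the spring until the flange sits fully home on the body, and finish while still holding it there with a steady downward push of about 15 N, so that I can put the four screws in. Do not let go at the end, never press on it with more than 45 N, and leave the hex key, the dark plate and the dish of screws where they lie.

Things in the scene. Friction and masses are not known exactly. Their poses are not given: they have to be found in the camera images.
- bonnet: Bonnet (valve cover), plain aluminium, loose, 0.18 to 0.29 kg: square flange 60 x 60 x 10 mm with 4 corner screw holes, on it an octagonal bell. Origin: centre of the flange's underside (open end); +z towards the vent plug on top, x and y square to the flange sides. Bored from below 28.5 mm wide, 44 mm deep. Starts on its side: +z level, drooping 10 deg; -x is its upper side; origin 31 mm up.
- bonnet_top (a point): Centre of the bell's flat top, 66 mm along +z from the bonnet's origin; a brass vent plug 14 mm wide stands 5 mm above it. The bell is 42 mm across its flats; two flats face +-x and two +-y of the bonnet, good to grip. Centre of mass 25 mm above the underside: set on a flange edge and tipped within 45 deg of upright, it falls upright by itself.
- valve_seat (a point): Centre of the valve body's flat top (60 x 60 mm, four tapped holes) on which the flange must sit, in any of 4 quarter turns; 56 mm above the bench, z up, x and y square to the body's sides. Round it stands a brass locating spigot 8 mm high: 24.8 mm wide for 4 mm, then tapering to 18 mm.
- valve: Grey valve body in its steel fixture, fixed to the bench; origin on the bench under valve_seat, same axes. Base plate 104 (x) x 124 (y) x 12 mm; dark jaws on the +-x sides up to 38 mm high; pipe unions along +-y reach 58 mm out, 47 mm high. Nothing of it but spigot and spring stands above the seat.
- spring_top (a point): Top centre of the 18 mm wide washer on the steel return spring that stands upright out of the spigot. Free, it is 52 mm above valve_seat; the closed end of the bonnet's bore meets it when the flange is still 8 mm above the seat.
- valve_spring (a joint): Compression of the return spring in m: 0 free, 0.008 with the bonnet fully home. 1000 N/m without preload, so about 8 N at home; the bonnet's weight alone presses it 2 to 3 mm. It springs back when let go.
- hex_key: Black hex key 29 x 109 x 6 mm on the right of the bench; bystander.
- jig_plate_2: Dark plate 72 x 82 x 8 mm with four holes, near the bench's front edge on the left; bystander. Left of y = 0.29 a stand's cross bar reaches over the bench, 0.21 m above it: keep the arm clear.
- screw_dish: Shallow grey plastic dish 46 x 80 x 16 mm with the four cap screws; bystander.
Not all that is in view belongs to the job. Leave any green look-alike of the bonnet alone.

How it is judged (in metres and radians):
On the way, in this order (a step that is already met when the one before it is completed fails the run):
1. the bonnet is upright, open end down (angle between bonnet's own z axis and vertical below 0.15 rad and height (world z) of bonnet_top above 0.05 m), for 0.2 s.
2. the bonnet is pressed fully home on the valve body, in line with it, with a steady push inside the band (z of bonnet in the frame of valve_seat between -0.003 and 0.0015 m and horizontal distance between bonnet and valve_seat below 0.0035 m and angle between bonnet's own z axis and vertical below 0.06 rad and height (world z) of bonnet_top above 0.1 m and value of joint valve_spring above 0.0065 m and (angle between the x axis of bonnet and the x axis of valve_seat, either way round below 0.09 rad or angle between the x axis of bonnet and the y axis of valve_seat, either way round below 0.09 rad) and contact force between bonnet and valve between 9 and 26 N and contact force between any of the fingers, the arm and bonnet above 3 N), for 0.5 s.
At the end, for the whole second after the job is handed in: The robot still holds the bonnet: upright (3.4 deg), flange within 1.5 mm of the body's top face, centred within 3.5 mm, sides parallel to the body's within 5 deg (any quarter turn), spring compressed over 6.5 mm, pressing on body and spring with 9 to 26 N all through the last second (all of step 2 and linear speed of bonnet below 0.02 m/s); the arm keeps its last pose, push and grip.
It fails at once if the bonnet is rammed onto the valve with more than 45 N (contact force between bonnet and valve above 45 N).
It fails at once if the hex key, dark plate or the screw dish is shoved away (more than 30 mm) (distance of any of hex_key, jig_plate_2, screw_dish from where it was at the start of the episode above 0.03 m).
It also fails if it takes over 61 s, if anything falls off the work surface, if the arm or the gripper's body presses on something with over 40 N, if the wrist force passes 120 N, or if a joint passes its speed limit or range.

ROBOT

A 6-joint arm with a two-finger parallel gripper is mounted at the origin on a cart in front of the work surface, level with it; the furniture and walls round the work are solid. World frame = base frame: x ahead of the robot, y to its left, z up, the work surface at z = 0. Lengths are in m, angles in degrees, forces in N, time in s.
With the tool pointing down it reaches from about 0.4 to 0.825 m from the base axis. Payload 7 kg.
Tool frame: the origin (TCP) lies between the finger pads; the fingertips stand 25 mm ahead of it and the grasp point (between the pads) lies 6 mm ahead of it; z points along the fingers, y is the line along which they close (so a half turn about z gives the same grasp; the last joint's range is limited). The gripper opens to 88 mm and grips with 3 to 60 N. Pads are 19 mm wide; open, the fingers measure 130 mm over their backs; the gripper's body (78 mm by 193 mm) begins 47 mm behind the grasp point.
Start: joints at [-49.039, 20.546, 0.682, 0, -70.136, -16.507], TCP at [0.279, -0.614, 0.252] pointing down, gripper open.
Joint ranges: [-176.03, 176.03], [-82.01, 121.73], [-58.28, 71.71], [-173.87, 95.51], [-174.79, -0.11], [-173.66, 173.66]. Speed limits (degrees/s): [136.94, 136.94, 172.46, 180, 180, 180].

INTERFACE

Orientations are given as [roll, pitch, yaw] about the fixed x, y, z axes, in that order (R = Rz(yaw) Ry(pitch) Rx(roll)).
In Python, from plant import status, optics, job gives the robot as it stands. The module is installed in compiled form; this text tells all that it offers.
- The arm moves only by the shell command python3 -m pendant 'ROWS'. ROWS is a JSON list of rows, 1 to 8 of them, each of 5 numbers: dx, dy, dz in m, then a turn about the tool's z in degrees, then the finger opening in m; each row is the pose to reach, as a shift and turn from the pose commanded when the command began, along the tool's axes at that moment; what a row does not reach only later rows make up. A row lasts 1/8 s, in which the tool goes at most 0.0625 m and 10.7 degrees, less where a joint would pass 70% of its speed; a pose out of reach is approached as far as the arm can. The fingers move at their own pace and stop on an object; the grip force is fixed at half the most. Time passes only in rows, so rows that do not move let the fingers close. It prints the time, the measured TCP pose, the force, the opening and the grip force at its end.
- status.get_obs(): the state, without advancing time (a new reading comes with each control period).
- optics.snapshot(name): name is "scene" or "side" or "wrist"; returns a dict with "frame" (420x560x3 uint8, red, green, blue), "z_map" (420x560 float32, m along the optical axis (not along the pixel's ray), 0 where there is no reading), "fovy" (degrees; the focal length in pixels is half the picture's height over the tangent of half this angle, whatever the lens; pixels are square), "cx", "cy" (the principal point, pixels), "k1" (the pictures are not rectified: a ray, as slopes to the right and down, at radius r is drawn at 1 + k1 r^2 times it, then the intrinsics apply), "R" (3x3) and "t" (3): a world point X has camera coordinates R X + t; the wrist camera has in their place "T_tool_cam" (4x4, takes a point from camera to tool coordinates, whose origin is the TCP and whose axes are the flange's). Camera axes: x right, y down, z forward; pixel columns grow to the right and rows downward; lengths in m; the calibration is good to about 2 mm. A picture is of the moment at which its call begins: read the wrist's pose just before it.
- job.close_job(): hands the job in; it is judged then, once.
The state is a dict: "clock": time; "joint_pos": joint angles; "qvel": joint speeds; "tau": joint torques, N m; "tool_pos": TCP position; "orientation": TCP orientation; "force": force on the tool from outside, world axes, zero at the start; "moment": the same for the moment, N m; "opening": finger opening in m; "gripper_force": force on a finger pad.
Only numpy, scipy, OpenCV 4.12 (cv2) and the standard library are available. Lean on these libraries where they do the work, as an engineer would, in place of code of your own. Each camera call takes 0.05 s, during which the arm holds its last target. There are 200 camera calls.

## Working session

There is one attempt and no reset: what is moved stays moved. The work goes in short steps, Python scripts to look and compute and a shell command to move; the robot and the scene stay as the last step left them, time stands still between calls to the robot, and variables do not carry over. Pictures are saved under pics/ and viewed, at most 10 in all, crops included, and the job is handed in when it is done.

```bash
mkdir -p pics; cat > h.py <<'E'
import numpy as np, cv2
from plant import status, optics
from scipy.spatial.transform import Rotation as Ro
def snap(n):
    o=status.get_obs(); s=optics.snapshot(n)
    if 'R' in s and s['R'] is not None:
        R=np.array(s['R']);t=np.array(s['t'])
    else:
        Tw=np.eye(4);Tw[:3,:3]=Ro.from_euler('xyz',o['orientation'],degrees=True).as_matrix();Tw[:3,3]=o['tool_pos']
        M=np.linalg.inv(Tw@np.array(s['T_tool_cam']));R=M[:3,:3];t=M[:3,3]
    h=s['frame'].shape[0];f=h/2/np.tan(np.radians(s['fovy']/2))
    K=np.array([[f,0,s['cx']],[0,f,s['cy']],[0,0,1.]]);d=np.array([s['k1'],0,0,0.])
    return dict(im=s['frame'],z=s['z_map'],R=R,t=t,K=K,d=d)
def cloud(S):
    h,w=S['z'].shape
    u,v=np.meshgrid(np.arange(w),np.arange(h))
    p=cv2.undistortPoints(np.stack([u,v],-1).reshape(-1,1,2).astype(float),S['K'],S['d']).reshape(h,w,2)
    c=np.dstack([p*S['z'][...,None],S['z']])
    X=(c-S['t'])@S['R']; X[S['z']<=0]=np.nan
    return X
def ray(S,u,v):
    p=cv2.undistortPoints(np.array([[[u,v]]],float),S['K'],S['d']).ravel()
    return -S['R'].T@S['t'], S['R'].T@np.array([p[0],p[1],1])
def proj(S,X):
    return cv2.projectPoints(np.array(X,float).reshape(-1,1,3),cv2.Rodrigues(S['R'])[0],S['t'],S['K'],S['d'])[0].reshape(-1,2)
def save(S,n): cv2.imwrite('pics/'+n+'.png',S['im'][...,::-1])
E
python3 - <<'E'
from h import *
import pickle
for n in('scene','side','wrist'):
    S=snap(n);save(S,n+'0');pickle.dump(S,open(n+'0.pkl','wb'));print(n,(-S['R'].T@S['t']).round(3),S['R'][2].round(2),S['K'][0,0],S['d'][0])
a=np.vstack([cv2.imread(f'pics/{n}0.png') for n in('scene','side')]);cv2.imwrite('pics/both.png',cv2.resize(a,(400,600)))
print(status.get_obs())
E
```

```text
scene [-0.622  0.48   0.62 ] [ 0.82 -0.41 -0.41] 471.1222257849817 -0.13287686023876905
side [ 0.461 -0.987  0.521] [ 0.    0.92 -0.39] 489.1309694641144 -0.04049951587573441
wrist [ 0.204 -0.649  0.385] [ 0.27  0.13 -0.95] 342.9627204952658 -0.023315869783241492
{'clock': 0.15, 'joint_pos': array([-4.90411699e+01,  2.05828452e+01,  6.47802085e-01, -1.41494402e-02,
       -7.01376495e+01, -1.65060856e+01]), 'qvel': array([-0.124725  , -0.15711205,  0.18233505,  0.1003191 , -0.03069001,
       -0.06300105]), 'tau': array([-2.51892459e-05, -5.83273673e+01,  2.93291563e+01,  7.00118244e+00,
        8.75397149e-03, -1.09150762e-04]), 'tool_pos': array([ 0.27924323, -0.61416773,  0.25084499]), 'orientation': array([ 1.79926523e+02, -7.89994657e-03, -1.55552066e+02]), 'force': array([0.49142895, 0.61642316, 0.07180345]), 'moment': array([-0.03386976, -0.00203107,  0.01307353]), 'gripper_force': 0.0, 'opening': 0.08771967230624222}
```

View pics/scene0.png

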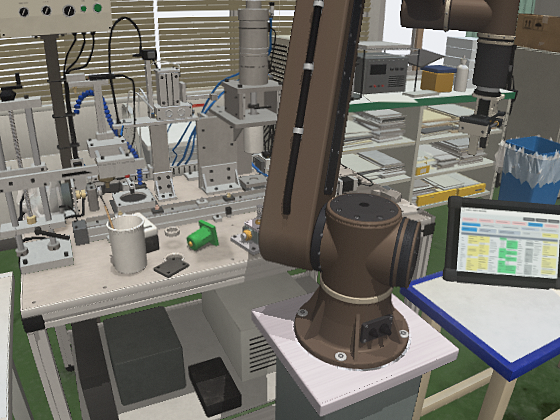

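View pics/side0.png

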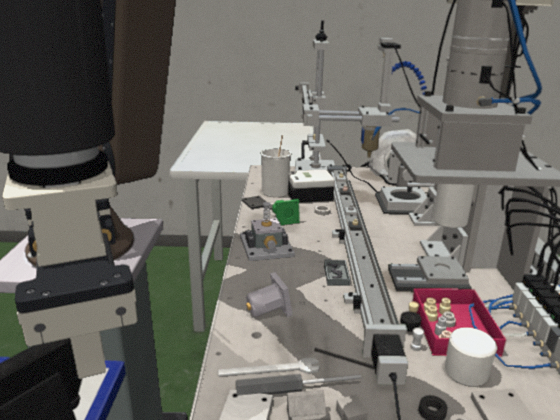

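The side view shows a plain grey bonnet lying at (265,297), with its plug at (250,304) and flange at (280,295). A green look-alike is at (288,210), the valve body with its spring at (268,235), the screw dish at (336,271) and the dark plate at (255,202). The grey one fits: plain aluminium, lying on its side. I'll confirm that with an enlarged crop.

```bash
python3 - <<'E'
from h import *
import pickle
S=pickle.load(open('side0.pkl','rb'));X=cloud(S)
c=S['im'][190:330,225:365,::-1];cv2.imwrite('pics/crop.png',cv2.resize(c,(600,600),interpolation=cv2.INTER_CUBIC))
for n,(u,v) in dict(plug=(250,304),bell=(265,295),flange=(281,290),valvetop=(258,240),spring=(267,215),dish=(336,271),green=(288,210),rail=(350,250),redbox=(420,320),bar=(250,373),plate=(255,202)).items(): print(n,X[v,u].round(3))
m=(X[...,2]>.012)&(X[...,2]<.09)
sub=m[265:330,235:300];P=X[265:330,235:300][sub]
print(np.nanpercentile(P,[1,50,99],axis=0).round(3))
E
```

```text
plug [ 0.405 -0.26   0.03 ]
bell [ 0.431 -0.253  0.045]
flange [ 0.459 -0.25   0.054]
valvetop [ 0.406 -0.013  0.033]
spring [0.424 0.025 0.077]
dish [ 0.572 -0.107  0.012]
green [0.472 0.152 0.036]
rail [ 0.604 -0.062  0.038]
redbox [ 0.697 -0.297  0.029]
bar [ 0.416 -0.406  0.004]
plate [0.381 0.265 0.01 ]
[[ 0.399 -0.271  0.013]
 [ 0.441 -0.254  0.04 ]
 [ 0.474 -0.208  0.062]]
```

View pics/crop.png

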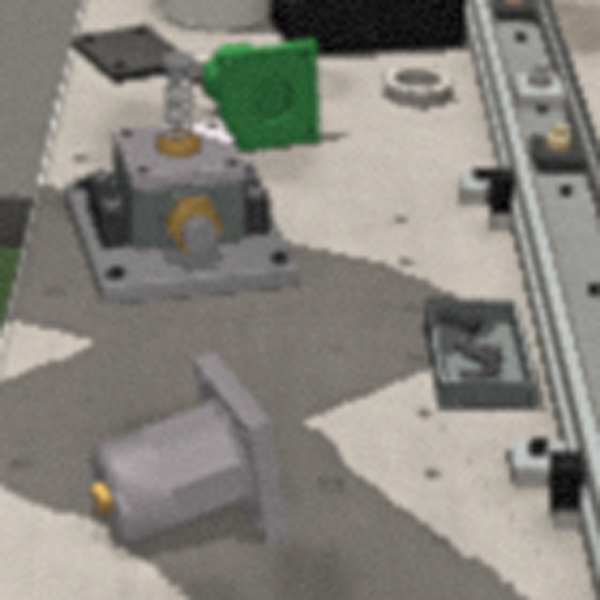

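The crop confirms it: the loose aluminium bonnet has a brass plug at crop (100,497), drooping, and its flange is upright at (240,440). The spring stands on the valve at (180,90). Next I'll move the wrist camera over the bonnet, turning to match its axis.

```bash
python3 -m pendant '[[-0.276,0.27,0,14,0.088],[-0.276,0.27,0,14,0.088],[-0.276,0.27,0,14,0.088],[-0.276,0.27,0,14,0.088],[-0.276,0.27,0,14,0.088],[-0.276,0.27,0,14,0.088],[-0.276,0.27,0,14,0.088],[-0.276,0.27,0,14,0.088]]'
python3 -m pendant '[[0,0,0,0,0.088],[0,0,0,0,0.088]]'
python3 - <<'E'
from h import *
import pickle
S=snap('wrist');save(S,'w1');pickle.dump(S,open('w1.pkl','wb'));print(proj(S,[[.40,-.26,.03],[.46,-.25,.05],[.42,.02,.056]]))
E
```

```text
clock: 1.15
tool_pos: [0.4191, -0.2538, 0.2517]
orientation: [-180.0, 0.0, -169.4]
force: [0.0, -0.4, 0.4]
opening: 0.0876
gripper_force: 0.0
clock: 1.4
tool_pos: [0.4184, -0.2555, 0.2513]
orientation: [180.0, -0.0, -169.7]
force: [0.3, -0.3, 0.0]
opening: 0.0876
gripper_force: 0.0
[[279.20569278 166.2621534 ]
 [278.31055722 227.4889997 ]
 [538.1829071  237.39618866]]
```

View pics/w1.png

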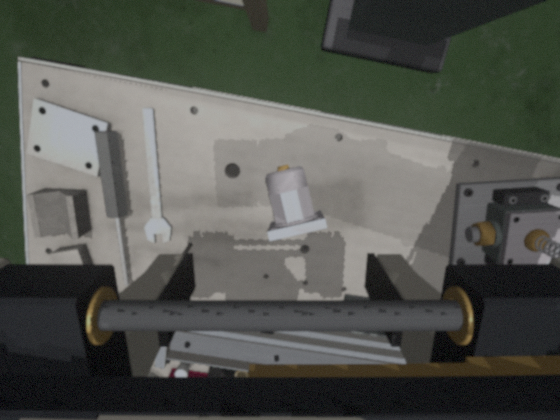

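The wrist view shows the bonnet at (290,200) with the plug at (283,168) and flange at (297,228). The valve is at the right edge. I'll fit its pose with a model against both clouds.

```bash
cat > fit.py <<'E'
from h import *
from scipy.optimize import least_squares
def oct_(q,a):
    th=np.arange(8)*np.pi/4
    return (q@np.array([np.cos(th),np.sin(th)])).max(1)-a
def sdf(q):
    fl=np.max(np.c_[np.abs(q[:,:2])-.03,-q[:,2],q[:,2]-.010],1)
    be=np.max(np.c_[oct_(q[:,:2],.021),-q[:,2],q[:,2]-.066],1)
    pl=np.max(np.c_[np.hypot(q[:,0],q[:,1])-.007,-q[:,2],q[:,2]-.071],1)
    return np.minimum(np.minimum(fl,be),pl)
def frame(psi,d):
    z=np.array([np.cos(psi)*np.cos(d),np.sin(psi)*np.cos(d),-np.sin(d)])
    x=-np.array([0,0,1.]);x=x-(x@z)*z;x/=np.linalg.norm(x)
    return np.c_[x,np.cross(z,x),z]
def fit(P,p0):
    f=lambda p:sdf((P-p[:3])@frame(p[3],p[4]))
    r=least_squares(f,p0,loss='soft_l1',f_scale=.0015,x_scale=[.01,.01,.01,.1,.1])
    return r.x,np.median(np.abs(f(r.x)))
E
python3 - <<'E'
from fit import *
import pickle
A=[]
for n in('w1','side0'):
    S=pickle.load(open(n+'.pkl','rb'));X=cloud(S).reshape(-1,3)
    k=(np.abs(X[:,0]-.435)<.06)&(np.abs(X[:,1]+.25)<.06)&(X[:,2]>.008)&(X[:,2]<.08)
    A.append(X[k]);b=X[(np.abs(X[:,0]-.47)<.1)&(np.abs(X[:,1]+.25)<.1)&(np.abs(X[:,2])<.006)];print(n,k.sum(),'bench z',np.median(b[:,2]).round(4))
for P in A+[np.vstack(A)]:
    p,e=fit(P,[.465,-.245,.031,np.radians(190),np.radians(10)]);print(p[:3].round(4),np.degrees(p[3:]).round(2),e)
E
```

```text
w1 2982 bench z 0.0014
side0 1164 bench z 0.0008
[ 0.4635 -0.2281  0.0327] [204.24   9.86] 0.0004251820496068946
[ 0.4633 -0.2264  0.0325] [203.97   9.92] 0.0006388903245403699
[ 0.4634 -0.2272  0.0327] [204.58   9.94] 0.000569779937611958
```

```bash
python3 -m pendant '[[0.01,0.0047,0.05,-14,0.088],[0.01,0.0047,0.1,-14,0.088],[0.01,0.0047,0.15,-14,0.088],[0.01,0.0047,0.19,-14,0.088],[0.01,0.0047,0.215,-14,0.088],[0.01,0.0047,0.221,-14,0.088],[0.01,0.0047,0.221,-14,0.088]]'
python3 - <<'E'
from h import *
S=snap('wrist');save(S,'w2')
E
```

```text
clock: 2.33
tool_pos: [0.4083, -0.2521, 0.0308]
orientation: [180.0, -0.0, -155.6]
force: [0.4, 0.2, 0.4]
opening: 0.0876
gripper_force: 0.0
```

View pics/w2.png

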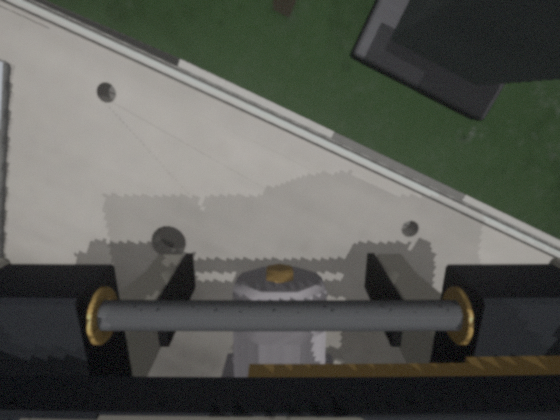

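The bell, with its plug at (279,272), sits centred between the fingers at (180,295) and (380,295). I'll close and lift a little.

```bash
python3 -m pendant '[[0,0,0,0,0.03],[0,0,0,0,0.03],[0,0,0,0,0.03],[0,0,0,0,0.03],[0,0,0,0,0.03],[0,0,0,0,0.03]]'
python3 -m pendant '[[0,0,-0.03,0,0.03],[0,0,-0.06,0,0.03],[0,0,-0.08,0,0.03],[0,0,-0.08,0,0.03],[0,0,-0.08,0,0.03]]'
python3 - <<'E'
from h import *
S=snap('side');save(S,'s3');a=S['im'][200:340,190:330,::-1]
cv2.imwrite('pics/s3.png',cv2.resize(a,(560,560)))
E
```

```text
clock: 3.12
tool_pos: [0.4082, -0.2516, 0.0306]
orientation: [180.0, -0.0, -155.5]
force: [0.3, 0.3, 0.1]
opening: 0.0415
gripper_force: 30.0
clock: 3.75
tool_pos: [0.4074, -0.2513, 0.1095]
orientation: [179.9, -0.1, -155.6]
force: [-0.5, 0.5, -2.8]
opening: 0.0416
gripper_force: 30.0
```

View pics/s3.png

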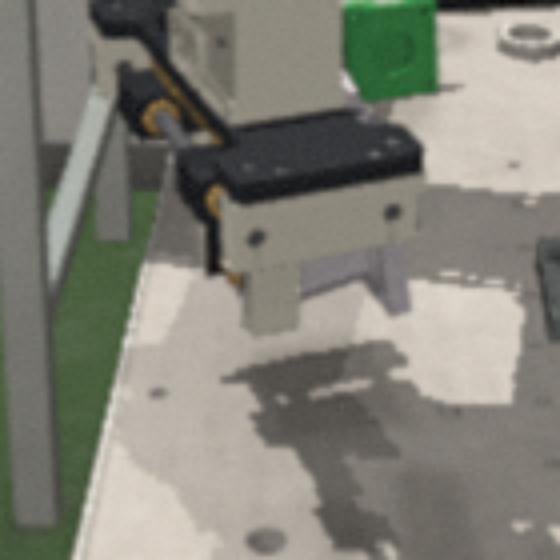

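The bonnet stays rigid in the grip: in the side crop it is still level at (370,270). I'll pivot it in the pads by pushing the lower flange edge against the fixed rail. First I'll map the rail.

```bash
python3 - <<'E'
from h import *
import pickle
X=cloud(pickle.load(open('side0.pkl','rb'))).reshape(-1,3);X=np.vstack([X,cloud(pickle.load(open('w1.pkl','rb'))).reshape(-1,3)])
print('max z(mm) rows y, cols x .50..')
xs=np.arange(.5,.68,.01);print('      ',(xs*1000).astype(int))
for y in np.arange(-.34,-.04,.02):
    r=[]
    for x in xs:
        k=(X[:,0]>=x)&(X[:,0]<x+.01)&(X[:,1]>=y)&(X[:,1]<y+.02)
        r.append(int(np.percentile(X[k,2],95)*1000) if k.sum()>1 else -9)
    print(round(y,2),r)
E
```

```text
max z(mm) rows y, cols x .50..
       [500 510 520 530 540 550 560 570 580 590 600 610 620 630 640 650 660 670
 680]
-0.34 [2, 2, 2, 2, 2, 2, 2, 2, 2, 2, 47, 48, 51, 58, 59, -9, 2, 35, 36]
-0.32 [2, 2, 2, 2, 2, 2, 2, 2, 2, 1, 45, 48, 48, 58, 59, -9, -9, 27, 28]
-0.3 [2, 2, 2, 2, 2, 2, 2, 2, 2, 1, 46, 48, 48, 58, 59, 17, 27, 30, 30]
-0.28 [2, 2, 2, 2, 2, 2, 2, 2, 2, 1, 45, 48, 48, 58, 59, 17, 25, 28, 31]
-0.26 [2, 2, 2, 2, 2, 2, 2, 2, 2, 34, 45, 48, 48, 58, 58, 17, 16, 1, 34]
-0.24 [2, 2, 2, 2, 2, 2, 2, 2, 2, 36, 44, 48, 51, 56, 58, 16, 18, 263, 265]
-0.22 [2, 2, 2, 2, 2, 2, 2, 11, 15, 18, 45, 48, 48, 55, 59, 16, 18, 264, 265]
-0.2 [2, 2, 2, 2, 2, 2, 2, 11, 18, 19, 44, 48, 48, 58, 59, 18, 17, 265, 265]
-0.18 [2, 2, 2, 2, 2, 2, 2, 2, 2, 2, 43, 48, 47, 57, 58, 17, 17, 265, 265]
-0.16 [2, 2, 2, 2, 2, 15, 16, 16, 15, 16, 43, 48, 48, 57, 59, 18, 17, 265, 265]
-0.14 [2, 2, 2, 2, 9, 16, 13, 11, 8, 17, 42, 48, 48, 58, 59, 18, 17, 265, 265]
-0.12 [2, 3, 2, 2, 13, 17, 12, 12, 11, 18, 42, 47, 51, 57, 59, 18, 17, 265, 265]
-0.1 [2, 3, 2, 2, 5, 16, 12, 11, 6, 17, 42, 47, 48, 58, 59, 20, 18, 265, 265]
-0.08 [2, 2, 2, 3, 15, 16, 16, 17, 16, 17, 42, 47, 48, 56, 59, 17, 18, 265, 265]
-0.06 [2, 2, 2, 2, 2, -9, -9, 3, -9, -9, 42, 48, 48, 59, 58, 17, 18, 265, 265]
-0.04 [2, 2, 3, 3, 2, 2, 2, 2, 2, 2, 42, 48, 48, 58, 59, 19, 17, 265, 265]
```

```bash
python3 -m pendant '[[-0.037,-0.049,0.02,12,0.03],[-0.0738,-0.098,0.0475,24.4,0.03],[-0.0738,-0.098,0.0475,24.4,0.03],[-0.0738,-0.098,0.0475,24.4,0.03],[-0.0738,-0.098,0.0475,24.4,0.03],[-0.0738,-0.098,0.0475,24.4,0.03]]'
```

```text
clock: 4.55
tool_pos: [0.5156, -0.31, 0.0638]
orientation: [-180.0, 0.1, -179.9]
force: [0.5, -0.9, -1.9]
opening: 0.0417
gripper_force: 30.0
```

```bash
python3 -m pendant '[[-0.01,0,0.003,0,0.03],[-0.016,0,0.003,0,0.03],[-0.02,0,0.003,0,0.03],[-0.024,0,0.003,0,0.03],[-0.028,0,0.003,0,0.03]]'
python3 -m pendant '[[-0.003,0,0.0,0,0.03],[-0.006,0,0,0,0.03],[-0.006,0,0,0,0.03]]'
```

```text
clock: 5.18
tool_pos: [0.539, -0.3101, 0.0591]
orientation: [179.9, -0.6, -180.0]
force: [-18.3, -3.2, 6.6]
opening: 0.0418
gripper_force: 30.0
clock: 5.55
tool_pos: [0.5395, -0.3102, 0.058]
orientation: [179.8, -1.1, 179.9]
force: [-28.3, -3.5, 10.0]
opening: 0.0418
gripper_force: 30.0
```

```bash
python3 -m pendant '[[0,0,-0.003,0,0.03],[0,0,-0.006,0,0.03],[0,0,-0.009,0,0.03],[0,0,-0.012,0,0.03]]'
python3 - <<'E'
from h import *
S=snap('side');print(proj(S,[.54,-.31,.05]));cv2.imwrite('pics/s4.png',cv2.resize(S['im'][250:400,230:380,::-1],(600,600)))
E
```

```text
clock: 6.05
tool_pos: [0.5459, -0.3105, 0.0709]
orientation: [179.9, -0.4, 180.0]
force: [-7.3, -2.9, -3.5]
opening: 0.0413
gripper_force: 30.0
[[329.13311231 312.54532929]]
```

View pics/s4.png

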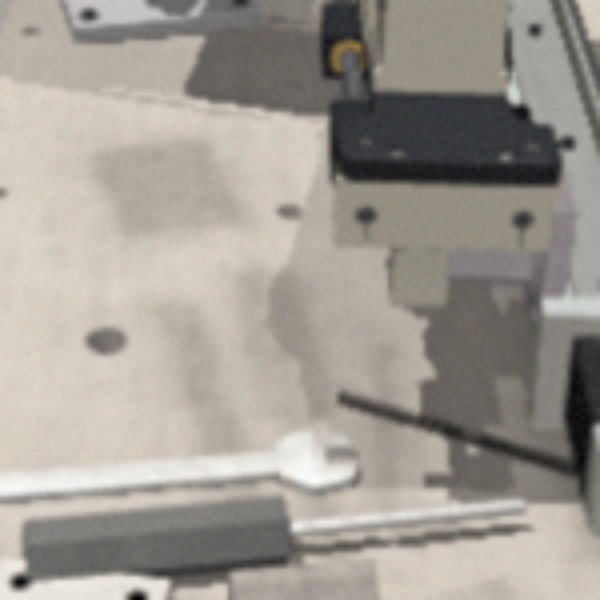

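The view shows the bonnet's flange at crop (555,240) against the rail. It has rotated slightly and the force fell to 7 N, so pushing while raising works. I'll repeat the ratchet lower down.

```bash
python3 -m pendant '[[0.014,0,0,0,0.03],[0.014,0,0.02,0,0.03],[0.014,0,0.022,0,0.03],[0.003,0,0.022,0,0.03],[-0.003,0,0.019,0,0.03],[-0.006,0,0.013,0,0.03],[-0.009,0,0.008,0,0.03],[-0.012,0,0.003,0,0.03]]'
python3 - <<'E'
from h import *
import pickle
S=snap('side');pickle.dump(S,open('s5.pkl','wb'));cv2.imwrite('pics/s5.png',cv2.resize(S['im'][270:350,300:400,::-1],(750,600)))
E
```

```text
clock: 7.1
tool_pos: [0.5527, -0.3099, 0.0666]
orientation: [179.8, -1.1, 179.9]
force: [-21.9, -2.8, 0.6]
opening: 0.0415
gripper_force: 30.0
```

View pics/s5.png

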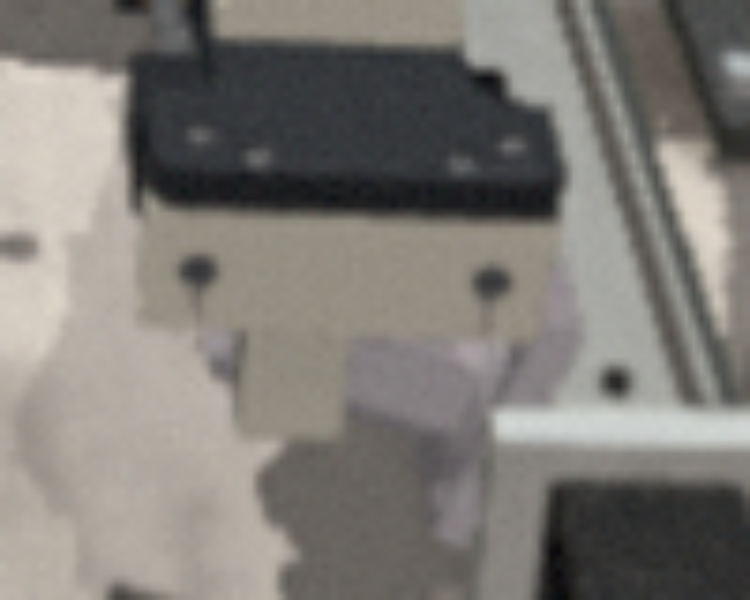

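The picture shows the flange now leaning from (575,300) to (450,530), about 28° rotated, so I'll continue.

```bash
python3 -m pendant '[[-0.003,0,-0.003,0,0.03],[-0.006,0,-0.006,0,0.03],[-0.009,0,-0.009,0,0.03],[-0.012,0,-0.012,0,0.03],[-0.015,0,-0.012,0,0.03],[-0.018,0,-0.012,0,0.03]]'
python3 - <<'E'
from h import *
import pickle
S=snap('side');pickle.dump(S,open('s6.pkl','wb'));cv2.imwrite('pics/s6.png',cv2.resize(S['im'][260:350,300:420,::-1],(720,540)))
E
```

```text
clock: 7.9
tool_pos: [0.5685, -0.3101, 0.0809]
orientation: [179.8, -1.3, 179.9]
force: [-37.2, 2.2, 25.2]
opening: 0.0415
gripper_force: 30.0
```

View pics/s6.png

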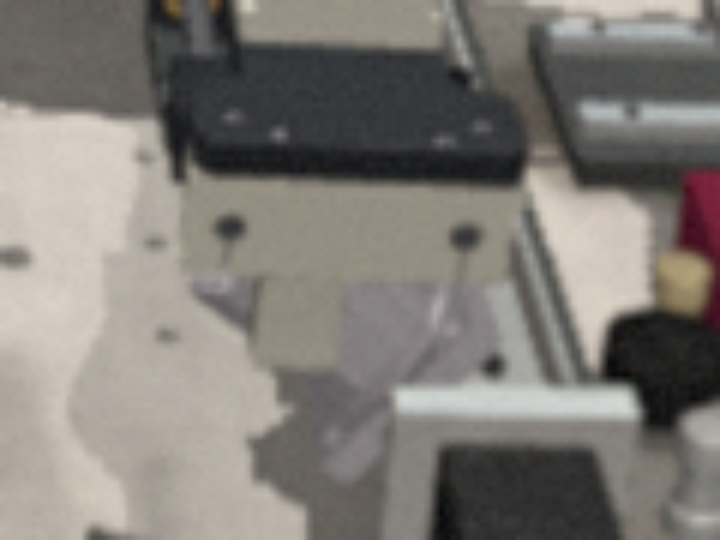

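The flange line now runs (490,310) to (335,465), about 45° from upright, and it's resting on the rail's top edge. I'll back off and set its lower flange edge on the bench.

```bash
python3 -m pendant '[[0.03,0,-0.004,0,0.03],[0.07,0,-0.004,0,0.03],[0.08,0,-0.004,0,0.03],[0.08,0,0.006,0,0.03],[0.08,0,0.01,0,0.03]]'
python3 - <<'E'
from h import *
from fit import *
S=snap('side');o=status.get_obs();print(o['tool_pos'],o['force'])
X=cloud(S);cv2.imwrite('pics/s7.png',cv2.resize(S['im'][260:350,280:400,::-1],(720,540)))
P=X.reshape(-1,3);tx,ty,tz=o['tool_pos']
k=(P[:,2]>.008)&(P[:,2]<tz-.004)&(abs(P[:,0]-tx)<.07)&(abs(P[:,1]-ty)<.045)
P=P[k]
# drop finger points
P=P[~((abs(P[:,0]-tx)<.014)&(P[:,2]>tz-.03))]
# drop the visible finger/gripper column
print(len(P),P.min(0),P.max(0))
for d in(-60,-45,-30):
    p,e=fit(P,[tx+.045,ty,tz-.045,np.pi,np.radians(d)]);print(p[:3].round(4),np.degrees(p[3:]).round(1),e)
E
```

```text
clock: 8.57
tool_pos: [0.5011, -0.3103, 0.0705]
orientation: [-180.0, 0.0, -179.9]
force: [-0.4, 0.2, -2.7]
opening: 0.0419
gripper_force: 30.0
[ 0.50070173 -0.3101258   0.06986419] [ 0.10389157  0.22800137 -3.542168  ]
705 [ 0.47504395 -0.34998927  0.00811197] [ 0.55597458 -0.28290456  0.06372642]
[ 0.5378 -0.3095  0.0304] [179.6 -37.5] 0.0005773811616772151
[ 0.5378 -0.3095  0.0304] [179.6 -37.5] 0.0005773811521963719
[ 0.5378 -0.3095  0.0304] [179.6 -37.5] 0.0005773811295073442
```

View pics/s7.png

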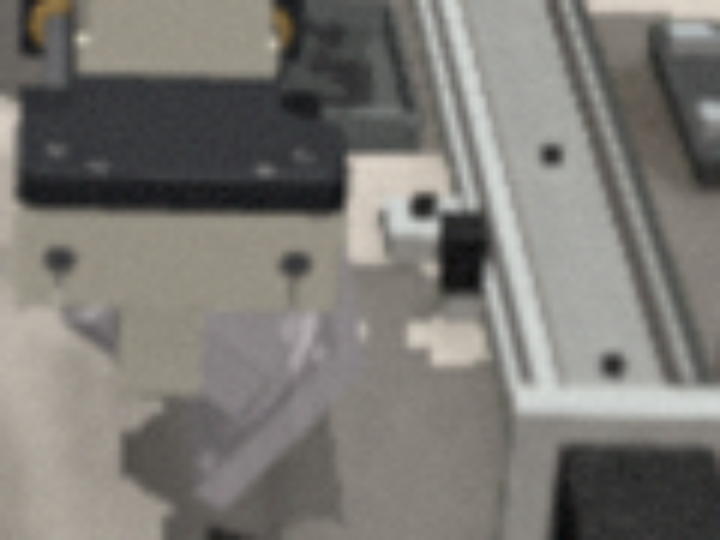

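The fit gives an axis elevation of 37.5° (52° from upright). I need a few more degrees, so I'll press the edge on the bench and drag +x so that friction turns it.

```bash
cat > meas.py <<'E'
from fit import *
S=snap('side');o=status.get_obs();tx,ty,tz=o['tool_pos']
P=cloud(S).reshape(-1,3)
k=(P[:,2]>.006)&(P[:,2]<tz-.004)&(abs(P[:,0]-tx)<.07)&(abs(P[:,1]-ty)<.045)
P=P[k];P=P[~((abs(P[:,0]-tx)<.014)&(P[:,2]>tz-.03))]
for d in(-45,-70):
    p,e=fit(P,[tx+.04,ty,tz-.045,np.pi,np.radians(d)]);print(p[:3].round(4),np.degrees(p[3:]).round(1),e.round(5))
E
python3 -m pendant '[[-0.003,0,0.006,0,0.03],[-0.008,0,0.012,0,0.03],[-0.013,0,0.014,0,0.03],[-0.018,0,0.014,0,0.03],[-0.023,0,0.014,0,0.03],[-0.028,0,0.014,0,0.03]]'; python3 meas.py
```

```text
clock: 9.38
tool_pos: [0.5291, -0.3104, 0.0594]
orientation: [-179.9, 0.1, -179.9]
force: [-5.2, 4.1, 15.6]
opening: 0.0413
gripper_force: 30.0
[ 0.5482 -0.3097  0.0151] [180.7 -60.5] 0.00073
[ 0.5482 -0.3097  0.0151] [180.7 -60.5] 0.00072
```

```bash
python3 -m pendant '[[-0.004,0,0,0,0.03],[-0.008,0,0,0,0.03],[-0.012,0,0,0,0.03],[-0.016,0,0,0,0.03],[-0.016,0,0,0,0.03]]'; python3 meas.py
```

```text
clock: 10.05
tool_pos: [0.5436, -0.3104, 0.0573]
orientation: [-180.0, -0.1, -179.9]
force: [-4.5, 0.1, 6.5]
opening: 0.042
gripper_force: 30.0
[ 0.6001 -0.3187  0.0092] [177.9  -6.3] 0.00345
[ 0.5625 -0.3091  0.0143] [171.1 -85. ] 0.00425
```

```bash
python3 -m pendant '[[0,0,0,0,0.088],[0,0,0,0,0.088],[0,0,0,0,0.088],[0,0,-0.02,0,0.088],[0,0,-0.07,0,0.088],[0,0,-0.12,0,0.088],[0,0,-0.16,0,0.088],[0,0,-0.16,0,0.088]]'
python3 - <<'E'
from fit import *
for n in('side','wrist'):
    S=snap(n);P=cloud(S).reshape(-1,3)
    P=P[(P[:,2]>.004)&(P[:,2]<.085)&(P[:,0]>.47)&(P[:,0]<.598)&(abs(P[:,1]+.31)<.06)]
    print(n,len(P),P.max(0),np.median(P[P[:,2]>.06],0))
    f=lambda p:sdf((P-np.r_[p[:2],p[3]])@Ro.from_euler('z',p[2]).as_matrix())
    r=least_squares(f,[*np.median(P,0)[:2],0,0],loss='soft_l1',f_scale=.0015,x_scale=[.01,.01,.1,.01]);print(r.x[:2].round(4),np.degrees(r.x[2]).round(2),r.x[3].round(4),np.median(abs(f(r.x))))
print(status.get_obs()['tool_pos'])
E
```

```text
clock: 11.1
tool_pos: [0.5459, -0.3109, 0.2213]
orientation: [-179.9, 0.4, -179.9]
force: [0.8, 0.8, -0.3]
opening: 0.0877
gripper_force: 0.0
side 1739 [ 0.59788473 -0.27965413  0.07337227] [ 0.55583939 -0.3162586   0.06643223]
[ 0.557  -0.3104] -6.45 0.0008 0.0009180436049062157
wrist 4236 [ 0.59795227 -0.28128254  0.0744938 ] [ 0.55463721 -0.31105628  0.06731306]
[ 0.5574 -0.3145] 0.2 0.0016 0.0008084922977525388
[ 0.54400362 -0.31006411  0.21726902]
```

The bonnet is upright at about (0.557, −0.312). I'll regrip it on the ±y flats.

```bash
python3 -m pendant '[[-0.0132,-0.0015,0.05,0,0.088],[-0.0132,-0.0015,0.1,0,0.088],[-0.0132,-0.0015,0.14,0,0.088],[-0.0132,-0.0015,0.16,0,0.088],[-0.0132,-0.0015,0.166,0,0.088],[-0.0132,-0.0015,0.166,0,0.03],[-0.0132,-0.0015,0.166,0,0.03],[-0.0132,-0.0015,0.166,0,0.03]]'
python3 -m pendant '[[0,0,0,0,0.03],[0,0,0,0,0.03],[0,0,0,0,0.03],[0,0,0,0,0.03]]'
python3 -m pendant '[[0,0,-0.04,0,0.03],[0,0,-0.09,0,0.03],[0,0,-0.12,0,0.03],[0,0,-0.12,0,0.03]]'
```

```text
clock: 12.2
tool_pos: [0.5577, -0.3118, 0.0521]
orientation: [-180.0, 0.1, -179.9]
force: [0.6, 0.2, 0.6]
opening: 0.0631
gripper_force: 0.0
clock: 12.7
tool_pos: [0.5572, -0.3116, 0.0514]
orientation: [180.0, 0.0, -179.9]
force: [-0.7, 2.9, 4.7]
opening: 0.0419
gripper_force: 30.0
clock: 13.2
tool_pos: [0.5582, -0.3121, 0.1733]
orientation: [-179.9, 0.2, -179.9]
force: [0.1, -0.1, -3.6]
opening: 0.0417
gripper_force: 30.0
```

```bash
python3 -m pendant '[[0.03,0.03,-0.05,0,0.03],[0.04,0.08,-0.08,0,0.03],[0.05,0.14,-0.1,0,0.03],[0.05,0.2,-0.12,0,0.03],[0.05,0.26,-0.127,0,0.03],[0.05,0.3,-0.127,0,0.03],[0.05,0.312,-0.127,0,0.03],[0.05,0.312,-0.127,0,0.03]]'
python3 -m pendant '[[0,0,0,0,0.03],[0,0,0,0,0.03]]'
cat > valve.py <<'E'
from h import *
import pickle
from scipy.optimize import least_squares
def top(S,n):
    X=cloud(S).reshape(-1,3)
    k=(abs(X[:,0]-.425)<.05)&(abs(X[:,1]-.02)<.05)
    T=X[k&(X[:,2]>.052)&(X[:,2]<.0605)]
    # outline: minimum-area square of largest blob
    b=X[(abs(X[:,0]-.42)<.2)&(abs(X[:,1])<.2)&(abs(X[:,2])<.006)]
    r=cv2.minAreaRect((T[:,:2]*1000).astype(np.float32));print(n,len(T),'rect',r,'z',np.median(T[:,2]).round(4),'bench',np.median(b[:,2]).round(4))
    W=X[k&(X[:,2]>.100)&(X[:,2]<.115)];
    if len(W):print(' washer',len(W),np.median(W,0).round(4),((W.min(0)+W.max(0))/2).round(4),W.max(0)-W.min(0))
    G=X[k&(X[:,2]>.0625)&(X[:,2]<.067)]
    if len(G):print(' spigot top',len(G),((G.min(0)+G.max(0))/2).round(4))
if __name__=='__main__':
    print(status.get_obs()['tool_pos'])
    for n in('wrist','side'):
        S=snap(n);pickle.dump(S,open('v_'+n+'.pkl','wb'));top(S,n);save(S,'v_'+n)
    S=pickle.load(open('side0.pkl','rb'));top(S,'side0')
E
python3 valve.py
```

```text
clock: 14.2
tool_pos: [0.5063, 0.0007, 0.2967]
orientation: [-180.0, -0.1, -179.9]
force: [-0.5, 0.1, -3.3]
opening: 0.0419
gripper_force: 30.0
clock: 14.45
tool_pos: [0.5068, -0.0007, 0.2977]
orientation: [-180.0, -0.0, 180.0]
force: [0.2, 0.2, -1.2]
opening: 0.0419
gripper_force: 30.0
[ 0.50675979 -0.00073976  0.29765828]
wrist 3003 rect ((421.9144592285156, 16.193286895751953), (60.39275360107422, 60.26425552368164), 14.163426399230957) z 0.0574 bench 0.0015
 washer 297 [0.422  0.0158 0.109 ] [0.4217 0.0158 0.1089] [0.01636713 0.01640384 0.00462471]
 spigot top 104 [0.4223 0.0147 0.0646]
side 309 rect ((421.91259765625, 16.50820541381836), (59.665382385253906, 64.3992691040039), 13.720852851867676) z 0.0575 bench 0.0014
 washer 37 [0.422  0.0131 0.1073] [0.4227 0.0174 0.1051] [0.01553593 0.0161835  0.00991082]
 spigot top 36 [0.4219 0.0159 0.0648]
side0 310 rect ((421.9951171875, 16.116161346435547), (60.214622497558594, 65.01103973388672), 14.116959571838379) z 0.0574 bench 0.0014
 washer 36 [0.4219 0.0124 0.1084] [0.4228 0.0179 0.1057] [0.01563739 0.02113908 0.01060098]
 spigot top 33 [0.423  0.0147 0.0649]
```

The valve seat is at (0.4219, 0.0162) with its sides at 14.1°, and the views agree. Next I'll measure the bonnet in the hand.

```bash
cat > hand.py <<'E'
from fit import *
import sys
o=status.get_obs();T=np.array(o['tool_pos']);yaw=np.radians(o['orientation'][2])
B=[]
for n in('side','wrist','scene'):
    S=snap(n);X=cloud(S).reshape(-1,3)-T
    P=X[(np.hypot(X[:,0],X[:,1])<.05)&(X[:,2]>-.062)&(X[:,2]<-.027)]
    print(n,len(P))
    if len(P)<60: continue
    def f(p):
        R=Ro.from_euler('xyz',[p[4],p[5],p[2]+yaw-np.pi]).as_matrix()
        return sdf((P-np.r_[p[:2],p[3]])@R)
    r=least_squares(f,[0,0,0,-.0515,0,0],loss='soft_l1',f_scale=.001,x_scale=[.01,.01,.1,.01,.1,.1])
    print(' off',r.x[:2].round(4),'z',r.x[3].round(4),'yaw,rx,ry',np.degrees(r.x[[2,4,5]]).round(2),np.median(abs(f(r.x))).round(5))
E
python3 hand.py
```

```text
side 373
 off [-0.0004  0.0006] z -0.0496 yaw,rx,ry [-0.04 -0.42  0.1 ] 0.00077
wrist 4383
 off [-0.0003 -0.0009] z -0.0496 yaw,rx,ry [-0.1  -0.   -0.43] 0.00038
scene 254
 off [-0.0018 -0.0006] z -0.0517 yaw,rx,ry [ 0.08 -0.14 -0.37] 0.00079
```

```bash
python3 -m pendant '[[0.03,0.006,0,-5,0.03],[0.06,0.012,0,-10,0.03],[0.0846,0.0169,0.02,-14.1,0.03],[0.0846,0.0169,0.06,-14.1,0.03],[0.0846,0.0169,0.1,-14.1,0.03],[0.0846,0.0169,0.11,-14.1,0.03],[0.0846,0.0169,0.11,-14.1,0.03],[0.0846,0.0169,0.11,-14.1,0.03]]'; python3 hand.py; python3 -c "
from plant import status
o=status.get_obs();print(o['tool_pos'],o['orientation'],o['force'])"
```

```text
clock: 15.7
tool_pos: [0.4233, 0.0174, 0.1895]
orientation: [180.0, 0.1, -165.8]
force: [-0.1, -0.3, -2.8]
opening: 0.0415
gripper_force: 30.0
side 367
 off [-0.0001  0.0008] z -0.0497 yaw,rx,ry [-0.04 -0.41  0.11] 0.00072
wrist 4389
 off [-0.0003 -0.0009] z -0.0497 yaw,rx,ry [-0.02 -0.06 -0.55] 0.00038
scene 289
 off [-0.0025 -0.0008] z -0.0523 yaw,rx,ry [ 0.19 -0.17  0.42] 0.00083
[0.42285162 0.01729634 0.18907694] [ 1.79979537e+02  1.06921731e-01 -1.65845982e+02] [ 0.48014216 -0.21642833 -3.56596667]
```

```bash
python3 -m pendant '[[0.0008,-0.0008,0.02,0,0.03],[0.0008,-0.0008,0.04,0,0.03],[0.0008,-0.0008,0.055,0,0.03],[0.0008,-0.0008,0.065,0,0.03],[0.0008,-0.0008,0.07,0,0.03],[0.0008,-0.0008,0.07,0,0.03],[0.0008,-0.0008,0.07,0,0.03]]'; python3 -m pendant '[[0,0,0.002,0,0.03],[0,0,0.004,0,0.03],[0,0,0.005,0,0.03],[0,0,0.005,0,0.03]]'
```

```text
clock: 16.73
tool_pos: [0.422, 0.0162, 0.1185]
orientation: [180.0, 0.0, -165.8]
force: [0.8, -0.1, -1.2]
opening: 0.0417
gripper_force: 30.0
clock: 17.23
tool_pos: [0.4218, 0.0162, 0.1131]
orientation: [-180.0, 0.0, -165.8]
force: [-0.9, -0.0, -1.0]
opening: 0.0419
gripper_force: 30.0
```

```bash
python3 -m pendant '[[0,0,0.002,0,0.03],[0,0,0.004,0,0.03],[0,0,0.004,0,0.03],[0,0,0.004,0,0.03]]'; python3 -m pendant '[[0,0,0.001,0,0.03],[0,0,0.002,0,0.03],[0,0,0.003,0,0.03],[0,0,0.003,0,0.03],[0,0,0.003,0,0.03]]'
```

```text
clock: 17.73
tool_pos: [0.4219, 0.0162, 0.1092]
orientation: [180.0, 0.0, -165.8]
force: [-1.1, -0.4, 2.3]
opening: 0.0415
gripper_force: 30.0
clock: 18.35
tool_pos: [0.4218, 0.0162, 0.1073]
orientation: [-180.0, 0.0, -165.8]
force: [-8.2, 1.6, 23.4]
opening: 0.0417
gripper_force: 30.0
```

```bash
python3 -m pendant '[[0,0,-0.001,0,0.03],[0,0,-0.001,0,0.03],[0,0,-0.001,0,0.03]]'; python3 hand.py; python3 -c "
from plant import status
o=status.get_obs();print(o['tool_pos'],o['orientation'],o['force'],o['moment'])"
```

```text
clock: 18.73
tool_pos: [0.4218, 0.0162, 0.1074]
orientation: [180.0, 0.0, -165.8]
force: [-2.0, 1.2, 7.7]
opening: 0.0414
gripper_force: 30.0
side 526
 off [-0.0003  0.001 ] z -0.0515 yaw,rx,ry [-0.72  5.07 -2.02] 0.00201
wrist 5974
 off [-0.0009 -0.0009] z -0.0512 yaw,rx,ry [-0.04 -0.02  2.28] 0.00081
scene 361
 off [-0.0017 -0.0009] z -0.0536 yaw,rx,ry [-0.12 -1.75 -2.59] 0.00162
[0.42184703 0.01616252 0.10736575] [ 1.79999695e+02  2.84493454e-02 -1.65835876e+02] [-1.36356711  0.82484006  7.43034403] [0.41995601 0.7965005  0.02951083]
```

```bash
python3 -m pendant '[[0,0,0.0003,0,0.03],[0,0,0.0003,0,0.03],[0,0,0.0003,0,0.03],[0,0,0.0003,0,0.03]]'; python3 - <<'E'
from h import *
from scipy.optimize import least_squares
for n in('wrist','side','scene'):
    X=cloud(snap(n)).reshape(-1,3);q=(X[:,:2]-[.4218,.0162])@Ro.from_euler('z',14.1,degrees=True).as_matrix()[:2,:2]
    k=(np.abs(q).max(1)<.029)&(np.abs(q).max(1)>.0225)&(X[:,2]>.060)&(X[:,2]<.075);P=X[k]
    if len(P)<15: print(n,len(P));continue
    A=np.c_[q[k],np.ones(k.sum())];r=least_squares(lambda p:A@p-P[:,2],[0,0,.067],loss='soft_l1',f_scale=.0005).x
    F=X[(np.hypot(*q.T)<.05)&(X[:,2]>.0615)&(X[:,2]<.0685)]
    print(n,len(P),'tilt deg',np.degrees(r[:2]).round(2),'z',r[2].round(4),cv2.minAreaRect((F[:,:2]*1000).astype(np.float32)))
for _ in range(3):
    o=status.get_obs();print(o['force'].round(1),o['tool_pos'].round(4))
    from plant import optics;optics.snapshot('side')
E
```

```text
clock: 19.38
tool_pos: [0.4219, 0.0162, 0.1073]
orientation: [-180.0, 0.0, -165.8]
force: [-4.4, 0.9, 12.8]
opening: 0.0419
gripper_force: 30.0
wrist 1979 tilt deg [ 0.12 -0.07] z 0.0675 ((406.4697570800781, 11.513042449951172), (29.930965423583984, 60.26502227783203), 14.55231761932373)
side 125 tilt deg [-0.3   2.64] z 0.0673 ((421.2591247558594, 14.828792572021484), (60.53395462036133, 66.00142669677734), 13.014134407043457)
scene 78 tilt deg [-2.25  0.05] z 0.0648 ((417.3883361816406, 16.113548278808594), (60.546600341796875, 63.59660339355469), 15.959290504455566)
[-4.5  0.4 11.5] [0.4219 0.0162 0.1073]
[-4.   1.4 12. ] [0.4218 0.0162 0.1073]
[-4.7  0.2 13.1] [0.4218 0.0162 0.1073]
```

Flush: the flange top is 10.1 mm above the seat, level and aligned, with contact force about 15 N. I'll hold briefly, then hand in.

```bash
python3 -m pendant '[[0,0,0,0,0.03],[0,0,0,0,0.03],[0,0,0,0,0.03],[0,0,0,0,0.03],[0,0,0,0,0.03],[0,0,0,0,0.03],[0,0,0,0,0.03],[0,0,0,0,0.03]]' && python3 -c "
from plant import job
print(job.close_job())"
```

```text
clock: 20.68
tool_pos: [0.4219, 0.0162, 0.1073]
orientation: [-180.0, 0.0, -165.8]
force: [-3.4, 0.9, 12.0]
opening: 0.042
gripper_force: 30.0
the job is handed in; nothing more can be done
None
```

The bonnet is upright, in line and fully home on the valve body; I handed it in at 20.7 s still gripped, pushing down with about 15 N (12 N at the wrist plus its own weight), but close_job returned no verdict.

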